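Load the dosing carousel and index it under the nozzle

ROBOT

A 6-joint arm with a two-finger parallel gripper is mounted at the origin on a cart in front of the work surface, level with it; the furniture and walls round the work are solid. World frame = base frame: x ahead of the robot, y to its left, z up, the work surface at z = 0. Lengths are in m, angles in rad, forces in N, time in s.
With the tool pointing down it reaches from about 0.25 to 0.775 m from the base axis. Payload 4 kg.
Tool frame: the origin (TCP) lies between the finger pads; the fingertips stand 25 mm ahead of it and the grasp point (between the pads) lies 6 mm ahead of it; z points along the fingers, y is the direction in which the jaws open and shut (so a half turn about z gives the same grasp; the last joint's range is limited). The gripper opens to 85 mm and grips with 20 to 120 N. Pads are 22 mm wide; open, the fingers measure 114 mm over their backs; the gripper's body (76 mm by 85 mm) begins 54 mm behind the grasp point. The pads swing forward as they close: fully open they stand 13 mm farther back than shut.
Start: joints at [-1.379, 0.087, 1.371, -0, 1.684, -0.103], TCP at [0.16, -0.526, 0.256] pointing down, gripper open.
Joint ranges: [-3.1, 3.1], [-0.76, 2.03], [0.27, 2.55], [-1.08, 4.22], [0.17, 2.65], [-2.57, 2.57]. Speed limits (rad/s): [2.79, 2.79, 3.14, 3.14, 3.14, 3.14].

INTERFACE

Orientations are given as a unit quaternion [x, y, z, w].
In Python, from rig import r gives the robot as it stands.
- The arm moves only by the tool send_rows, never from a script. Its argument "motion" is a list of rows, each a list of 3 entries, a list of its own where there are three numbers: the turn, a rotation vector about the tool's x, y, z in degrees, then the shift along the tool's x, y, z in m, then the opening, from 0 (shut) to 1 (fully open). A call has 1 to 5 rows; each row is the pose to reach, as a shift and turn from the pose measured when the call began, along the tool's axes at that moment; what a row does not reach only later rows make up. A row lasts 1/10 s, in which the tool goes at most 50 mm and 8.59 degrees, less where a joint would pass 70% of its speed; a pose out of reach is approached as far as the arm can. A call with a gripper value outside its range is refused whole. The fingers move at their own pace and stop on an object; "newtons" is the grip in N (left out, the last holds). Time passes only in rows, so rows that repeat a pose let the fingers close. It gives the time, the measured TCP pose, the force and the opening at its end, in the units of the state.
- r.get_state(): the state, without advancing time (a new reading comes with each control period).
- r.read_camera(name): name is "side" or "top" or "wrist"; returns the picture (480x640x3 uint8, blue, green, red); there is no depth.
- r.camera_model(name): a dict with "fx", "fy", "cx", "cy" (pixels), "D" ([k1, k2, p1, p2, k3] as OpenCV has them; the pictures are not rectified), "rvec" (rotation vector, rad) and "tvec" (3), from world to camera coordinates, as OpenCV has them. Camera axes: x right, y down, z forward; pixel columns grow to the right and rows downward; lengths in m; the calibration is good to about 2 mm. A picture is of the moment at which its call begins: read the wrist's pose just before it. camera_model takes no time and is no camera call; for the wrist camera it gives the pose at the moment of the call.
- r.sign_off(): hands the job in, once; it reports no verdict.
The state is a dict: "time_s": time; "qpos": joint angles; "joint_vel": joint speeds; "joint_efforts": joint torques, N m; "position": TCP position; "tcp_rot": TCP orientation; "force": force on the tool from outside, world axes, zero at the start; "moment": the same for the moment, N m; "gripper_width": finger opening in m.
Only numpy, scipy, OpenCV 4.12 (cv2) and the standard library are available. Lean on these libraries where they do the work, as an engineer would, in place of code of your own. Each camera call takes 0.05 s, during which the arm holds its last target. There are 200 camera calls.

TASK

Set the clean glass beaker upright into the empty nest of the dosing carousel. Then push the plate round counter-clockwise (seen from above) by one of its steel finger posts, slowly and gently, until the spring plunger drops home into the next slot and locks the plate with that beaker under the nozzle, and press the nozzle's black knob down to its stop so that the nozzle dips into the beaker. Do not force the plate against the locked plunger or lean on the nozzle (stay below about 20 N), let go of everything, and leave the other things on the bench alone.

Things in the scene. Friction and masses are not known exactly. Their poses are not given: they have to be found in the camera images.
- clean_beaker_centre (a point): clean empty glass beaker standing on the bench, the only loose one in front on the left: 60 mm high, body 43 mm and rim 49 mm in diameter, with a small spout (28 mm from the axis, towards its own -y). The point is on its axis half-way up (30 mm above its foot).
- carousel_base: grey round base (260 mm across) of the dosing carousel. Origin on the turning axis, on the bench; z up; x points level from the axis to the nozzle (85 mm from the axis) and the upright column (163 mm).
- plate_axis (a point): turning axis at the top of the white sample plate (234 mm across), 44 mm above the bench. Four ring nests 90 degrees apart, 85 mm from the axis; four finger posts midway between them; black clamp knob in the middle, up to 71 mm above the bench. Three nests hold beakers, held fast, tops 104 mm above the bench. The plate drags with 1 to 4 N at a post and stays where it is left.
- plunger_pin (a point): where the plunger's pin meets the rim of the aluminium index disc (four slots, 90 degrees apart) below the plate. The plate is clamped on the disc by hand: when locked, the nest is up to 6 degrees either side of the nozzle, so only the plunger tells. At the start the pin is on the rim between two slots; the next one is 55 to 80 degrees on, turning counter-clockwise.
- empty_nest (a point): centre of the floor of the one empty nest on the white plate, 44 mm above the bench: ring 52 mm inside, 60 mm outside, 12 mm high. It turns with the plate.
- post_a (a point): steel finger post of the plate, 12 mm in diameter and 54 mm high, 106 mm from the turning axis, 45 degrees clockwise of the empty nest. The point is half-way up it (71 mm above the bench).
- post_b (a point): the like finger post 135 degrees clockwise of the empty nest. The point is half-way up it.
- index_plunger (a joint): spring index plunger, red knob, level, at the rim of the index disc. 0 = home in a slot (plate locked both ways, about 1 mm play), about 0.007 m = riding on the rim. Its spring moves it; once it has dropped in, the push meets a hard wall: the force rises steeply.
- nozzle (a joint): travel of the dosing nozzle downwards in its sleeve, m: 0 = up, 0.050 = down on its stop. It slides with about 5 N and stays where it is left; at the stop the force rises steeply.
- nozzle_knob (a point): centre of the top of the nozzle's black round knob, 42 mm in diameter, 303 mm above the bench when up. Press it straight down; the cross arm lies 82 mm below the knob's top when up.
- nozzle_tip (a point): tip of the nozzle (6 mm thick at the tip, 10 mm from 20 mm further up), 122 mm above the bench when up, 72 mm when down.
- timer: small wedge-shaped lab timer, 89 x 62 x 30 mm, on the right in front; leave alone
- tape_roll: roll of beige tape, 62 mm across, on the left; leave alone
- marker: blue and white felt marker lying on the left in front, 131 mm; leave alone
There are look-alikes about, which are no part of the job. Leave any orange or red look-alike of the part that bears clean_beaker_centre alone.

How it is judged:
By the outcome, as a careful person would: the job done as asked, in the order asked, and still so for the second after the job is handed in, with the robot touching nothing.
It also fails if it takes over 72 s, if anything falls off the work surface, if the arm or the gripper's body presses on something with over 40 N, if the wrist force passes 120 N, or if a joint passes its speed limit or range.

## Working session

There is one attempt and no reset: what is moved stays moved. The work goes in short steps, Python scripts to look and compute and a tool call to move; the robot and the scene stay as the last step left them, time stands still between calls to the robot, and variables do not carry over. Pictures are saved under pics/ and viewed, about 8 in all and at most 12, crops included, and the job is handed in when it is done.

Besides the shell and the picture viewer there is one more tool, called after "Request:" as name(argument=value, ...), one argument or row to a line, values as JSON. send_rows: Moves the arm, as the interface text tells. Its arguments: {"type":"object","properties":{"motion":{"type":"array","items":{"type":"array"}},"newtons":{"type":"number"}},"required":["motion"]}

```bash
ls; mkdir -p pics; cat > h.py <<'E'
import numpy as np, cv2
from rig import r
from scipy.spatial.transform import Rotation as R
def ray(name,uv,m=None):
    m=m or r.camera_model(name)
    K=np.array([[m['fx'],0,m['cx']],[0,m['fy'],m['cy']],[0,0,1]])
    p=cv2.undistortPoints(np.array([[uv]],float),K,np.array(m['D'],float))[0,0]
    Rm=cv2.Rodrigues(np.array(m['rvec'],float))[0]
    o=-Rm.T@np.array(m['tvec'],float).ravel(); d=Rm.T@np.array([p[0],p[1],1]); return o,d/np.linalg.norm(d)
def onz(name,uv,z,m=None):
    o,d=ray(name,uv,m); return o+d*(z-o[2])/d[2]
def proj(name,P,m=None):
    m=m or r.camera_model(name)
    K=np.array([[m['fx'],0,m['cx']],[0,m['fy'],m['cy']],[0,0,1]])
    return cv2.projectPoints(np.array(P,float).reshape(-1,1,3),np.array(m['rvec'],float),np.array(m['tvec'],float),K,np.array(m['D'],float))[0][:,0]
def tool(target,yaw=None):
    s=r.get_state(); Rt=R.from_quat(s['tcp_rot']); return Rt.inv().apply(np.array(target)-np.array(s['position']))
E
python3 - <<'E'
from h import *
s=r.get_state(); print(s)
for n in ('side','top'):
    im=r.read_camera(n); cv2.imwrite(f'pics/{n}0.png',im); print(n,r.camera_model(n), ray(n,(320,240)))
E
```

```text
pics
{'time_s': 0.0, 'qpos': array([-1.37908581e+00,  8.79871833e-02,  1.37228839e+00,  1.77847565e-05,
        1.68360017e+00, -1.03094167e-01]), 'joint_vel': array([ 9.67749597e-04,  1.38763742e-03, -2.04040160e-03, -1.49554957e-03,
        8.14918745e-05, -1.70774639e-03]), 'joint_efforts': array([-1.66191353e-05, -3.51859832e+01, -3.13278615e+01, -1.63649061e-04,
        1.06306447e-02,  1.52969477e-05]), 'position': array([ 0.15972192, -0.52582839,  0.25510416]), 'tcp_rot': array([ 9.89155140e-01,  1.46870027e-01, -4.17348908e-05, -1.14081580e-03]), 'force': array([-0.69530988, -0.5326323 ,  0.49060477]), 'moment': array([0.0087404 , 0.01991538, 0.05432514]), 'gripper_width': 0.08541166605674876}
side {'fx': 621.7853558362935, 'fy': 621.7853558362935, 'cx': 324.9753747874186, 'cy': 248.03325542097195, 'D': array([0.04922956, 0.        , 0.        , 0.        , 0.        ]), 'rvec': array([ 0.16191341, -2.75012857,  1.44032204]), 'tvec': array([0.45720199, 0.23580598, 1.9348742 ])} (array([0.32293644, 1.49816718, 1.28824821]), array([ 0.08629039, -0.8241768 , -0.55972009]))
top {'fx': 440.6136222296424, 'fy': 440.6136222296424, 'cx': 314.3804167287658, 'cy': 236.72655284470954, 'D': array([-0.01825747,  0.        ,  0.        ,  0.        ,  0.        ]), 'rvec': array([ 2.11364944, -2.10670453,  0.18255627]), 'tvec': array([-0.02242547,  0.50976013,  1.67246169])} (array([ 0.17862726, -0.05746951,  1.73846943]), array([ 0.18512242,  0.00856717, -0.98267812]))
```

View pics/top0.png

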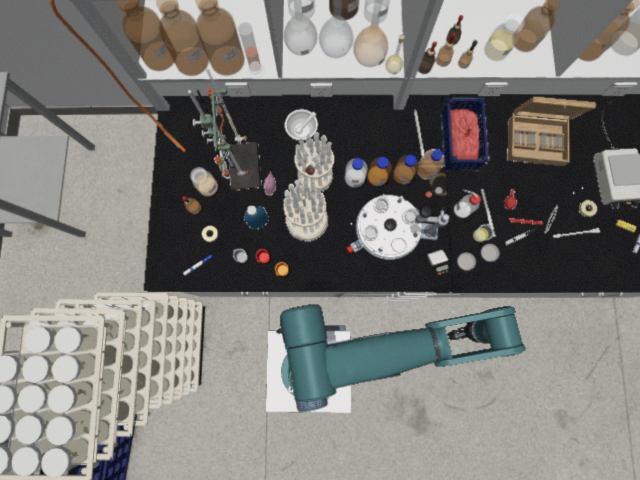

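View pics/side0.png

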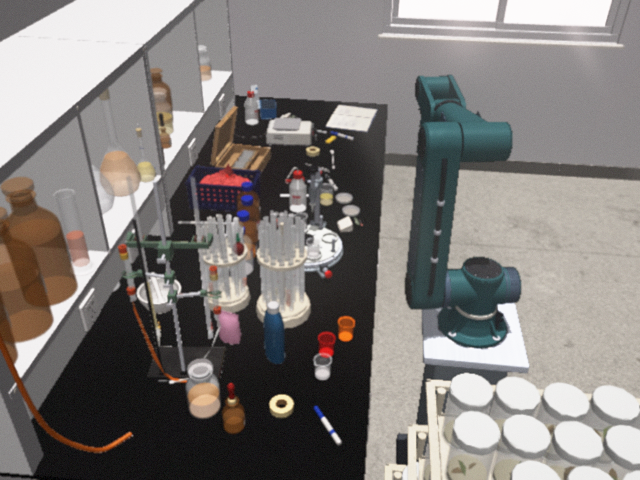

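Top view: up is +x, right is -y. Candidates for the beaker are clear (240,256), red (263,256) and orange (281,269), seen in the side view at (322,366), (327,345) and (346,328). I choose the clear one. The carousel is at (390,225), its column to the right at about (430,228), and the red plunger knob at about (352,247). Next, a close crop.

```bash
python3 - <<'E'
from h import *
t=cv2.imread('pics/top0.png'); s=cv2.imread('pics/side0.png')
a=cv2.resize(t[185:270,340:455],None,fx=5,fy=5,interpolation=cv2.INTER_CUBIC)
b=cv2.resize(t[240:285,225:295],(0,0),fx=3,fy=3,interpolation=cv2.INTER_CUBIC)
c=cv2.resize(s[310:385,300:370],(0,0),fx=3,fy=3,interpolation=cv2.INTER_CUBIC)
o=np.zeros((425,800,3),np.uint8); o[:,:575]=a; o[:135,585:795]=b; o[140:365,585:795]=c
cv2.imwrite('pics/crop1.png',o)
for uv,z in (((240,256),.06),((390,225),.044),((390,225),.071),((430,228),.2),((352,247),.03)): print(uv,z,onz('top',uv,z))
print(onz('side',(322,366),.03), proj('side',onz('top',(390,225),.071)))
E
```

```text
(240, 256) 0.06 [0.43145108 0.26620225 0.06      ]
(390, 225) 0.044 [ 0.55817814 -0.31750411  0.044     ]
(390, 225) 0.071 [ 0.55213031 -0.31336067  0.071     ]
(430, 228) 0.2 [ 0.51242718 -0.43527398  0.2       ]
(352, 247) 0.03 [ 0.47267577 -0.16833892  0.03      ]
[0.4400128  0.26700723 0.03      ] [[308.92098491 236.09354447]]
```

View pics/crop1.png

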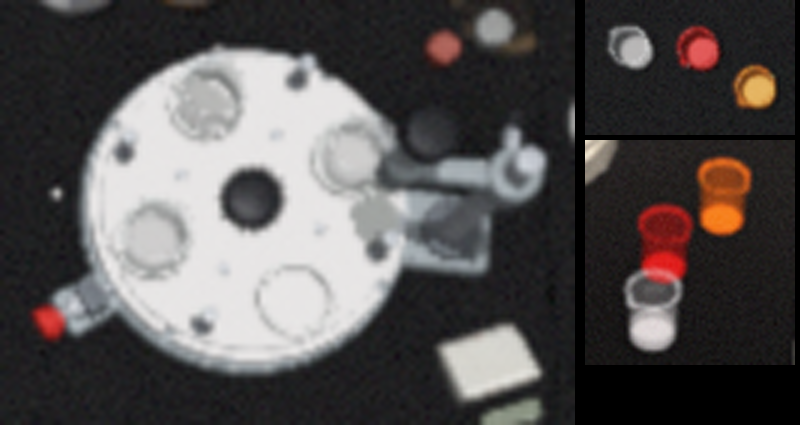

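Crop: the clear beaker (rim about (630,45)) is distinct from the red and orange ones. On the carousel the empty nest is at crop (293,300) and post_a at (203,322), with post_b at (124,150). The black nozzle knob is at about (432,130) and the red plunger knob at (50,321).

```bash
python3 - <<'E'
from h import *
P=lambda x,y:(340+x/5-.4,185+y/5-.4)
def W(x,y,z): return onz('top',P(x,y),z)
ax=W(250,197,.071); print('axis by knob',ax)
t=cv2.imread('pics/top0.png')
m=(t.min(2)>130).astype(np.uint8); 
c=max(cv2.findContours(m[185:270,340:425],cv2.RETR_EXTERNAL,cv2.CHAIN_APPROX_NONE)[0],key=cv2.contourArea)
h=cv2.convexHull(c)[:,0].astype(float)+[340,185]
w=np.array([onz('top',p,.044)[:2] for p in h]); 
A=np.c_[2*w,np.ones(len(w))]
s=np.linalg.lstsq(A,(w**2).sum(1),rcond=None)[0]; print('circle',s[:2],np.sqrt(s[2]+s[0]**2+s[1]**2))
f=lambda n,p: print(n,p,'r',np.linalg.norm((p-ax)[:2]),'ang',np.degrees(np.arctan2(*(p-ax)[1::-1])))
f('nest',W(293,300,.05)); f('n2',W(155,237,.104));f('n3',W(205,102,.104))
for n,x,y in (('pa',203,322),('pb',124,150),('pc',297,77),('pd',377,248)): f(n,W(x,y,.098)); 
f('knob',W(432,130,.303)); f('plunger',W(50,321,.03))
# beaker two-view
for z in (.0,.06): print(z,onz('top',(225+(50/3 if z==0 else 45/3),240+(50/3 if z==0 else 45/3)),z), onz('side',(300+(653-585)/3,310+((333 if z==0 else 290)-140)/3),z))
E
```

```text
axis by knob [ 0.556091   -0.31192746  0.071     ]
circle [ 0.55403091 -0.3148692 ] 0.12946363603788857
nest [ 0.47896891 -0.34616729  0.05      ] r 0.0843811782749955 ang -156.06025417855406
n2 [ 0.51757274 -0.23439415  0.104     ] r 0.08657407027917902 ang 116.41801822943754
n3 [ 0.6230773  -0.27461828  0.104     ] r 0.0766755396005569 ang 29.11637821305178
pa [ 0.45350907 -0.26986047  0.098     ] r 0.11087237931203622 ang 157.70235664698203
pb [ 0.58675065 -0.21269146  0.098     ] r 0.10386431732909814 ang 72.83110602099796
pc [ 0.64459586 -0.34650143  0.098     ] r 0.0950182541179187 ang -21.33784942892312
pd [ 0.51049602 -0.40263852  0.098     ] r 0.10152536810873365 ang -116.68591947833907
knob [ 0.54962815 -0.39933687  0.303     ] r 0.08764801513867453 ang -94.22862198096465
plunger [ 0.46549295 -0.15885224  0.03      ] r 0.17787644675865355 ang 120.6193033779504
0.0 [0.43780935 0.27096877 0.        ] [0.43737361 0.26931445 0.        ]
0.06 [0.43535842 0.26634946 0.06      ] [0.43792369 0.27364565 0.06      ]
```

Request:
send_rows(
  motion=[
    [[0,0,0],[0.025,-0.034,0],1],
    [[0,0,0],[0.05,-0.068,0],1],
    [[0,0,0],[0.074,-0.102,0],1],
    [[0,0,0],[0.099,-0.136,0],1],
    [[0,0,0],[0.124,-0.17,0],1],
  ],
)

```text
time_s: 0.6
position: [0.2291, -0.3254, 0.255]
tcp_rot: [0.989, 0.147, -0.0, -0.002]
force: [0.4, -0.1, 1.3]
gripper_width: 0.0856
```

Request:
send_rows(
  motion=[
    [[0,0,0],[0.025,-0.034,0],1],
    [[0,0,0],[0.05,-0.068,0],1],
    [[0,0,0],[0.074,-0.102,0],1],
    [[0,0,0],[0.099,-0.136,0],1],
    [[0,0,0],[0.124,-0.17,0],1],
  ],
)

```text
time_s: 1.1
position: [0.2984, -0.125, 0.2552]
tcp_rot: [0.989, 0.146, 0.0, -0.002]
force: [1.6, -0.5, -0.1]
gripper_width: 0.0855
```

Request:
send_rows(
  motion=[
    [[0,0,0],[0.025,-0.034,0],1],
    [[0,0,0],[0.05,-0.068,0],1],
    [[0,0,0],[0.074,-0.102,0],1],
    [[0,0,0],[0.099,-0.136,0],1],
    [[0,0,0],[0.124,-0.17,0],1],
  ],
)

```text
time_s: 1.6
position: [0.3679, 0.0754, 0.2556]
tcp_rot: [0.989, 0.146, 0.0, -0.001]
force: [0.7, -1.2, 0.1]
gripper_width: 0.0855
```

Request:
send_rows(
  motion=[
    [[0,0,-8],[0.025,-0.034,0],1],
    [[0,0,-16],[0.05,-0.068,0],1],
    [[0,0,-24],[0.074,-0.102,0],1],
    [[0,0,-32],[0.099,-0.136,0],1],
    [[0,0,-40],[0.122,-0.165,0],1],
  ],
)

```text
time_s: 2.1
position: [0.4368, 0.2708, 0.2553]
tcp_rot: [0.878, 0.479, 0.0, -0.001]
force: [0.4, -0.8, 0.4]
gripper_width: 0.085
```

Request:
send_rows(
  motion=[
    [[0,0,-8],[0,0,0.01],1],
    [[0,0,-16],[0,0,0.02],1],
    [[0,0,-24],[0,0,0.03],1],
    [[0,0,-33],[0,0,0.04],1],
    [[0,0,-33],[0,0,0.04],1],
  ],
)

```text
time_s: 2.6
position: [0.4356, 0.2704, 0.2129]
tcp_rot: [0.706, 0.709, -0.002, -0.002]
force: [-0.3, 0.3, -0.4]
gripper_width: 0.0853
```

```bash
python3 - <<'E'
from h import *
m=r.camera_model('wrist'); im=r.read_camera('wrist'); cv2.imwrite('pics/w1.png',im)
s=r.get_state(); print(s['position'],s['tcp_rot'],s['qpos'],ray('wrist',(320,240),m))
np.save('w1.npy',m,allow_pickle=True); print(proj('wrist',[[.437,.269,0],[.437,.269,.06],s['position']],m))
E
```

```text
[0.43607488 0.27061642 0.21408215] [ 0.70641798  0.70779223 -0.00090357 -0.00172793] [0.44334509 0.01916405 1.52556269 0.00264782 1.59973002 0.4414744 ] (array([0.43475345, 0.35385218, 0.32972689]), array([ 0.00493457, -0.33361243, -0.94269741]))
[[320.86344788 204.76398964]
 [321.27870137 225.90825525]
 [321.22318524 355.9352096 ]]
```

View pics/w1.png

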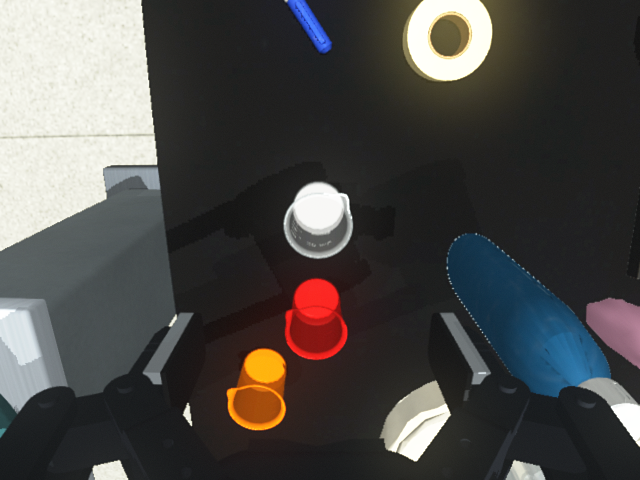

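Wrist view: the clear beaker's foot is at about (318,206) and its rim at (318,225), within 2 mm of the estimate. Its spout points up and to the right, clear of the jaws, which close left to right. I'll descend and grip.

Request:
send_rows(
  motion=[
    [[0,0,0],[-0.0025,-0.001,0.04],1],
    [[0,0,0],[-0.0025,-0.001,0.08],1],
    [[0,0,0],[-0.0025,-0.001,0.12],1],
    [[0,0,0],[-0.0025,-0.001,0.15],1],
    [[0,0,0],[-0.0025,-0.001,0.173],1],
  ],
)

```text
time_s: 3.15
position: [0.4337, 0.2679, 0.0393]
tcp_rot: [0.708, 0.707, -0.002, -0.002]
force: [-0.0, -0.0, -0.5]
gripper_width: 0.0858
```

Request:
send_rows(
  motion=[
    [[0,0,0],[0,0,0],0.4],
    [[0,0,0],[0,0,0],0.35],
    [[0,0,0],[0,0,0],0.3],
    [[0,0,0],[0,0,0],0.3],
    [[0,0,0],[0,0,0],0.3],
  ],
  newtons=25,
)

```text
time_s: 3.65
position: [0.4353, 0.2686, 0.0415]
tcp_rot: [0.708, 0.706, 0.0, -0.001]
force: [0.3, -0.1, 4.2]
gripper_width: 0.0426
```

Request:
send_rows(
  motion=[
    [[0,0,0],[0,0,-0.02],0.3],
    [[0,0,0],[0,0,-0.06],0.3],
    [[0,0,0],[0,0,-0.1],0.3],
    [[0,0,0],[0,-0.025,-0.14],0.3],
    [[0,0,0],[-0.02,-0.055,-0.175],0.3],
  ],
)

```text
time_s: 4.15
position: [0.3807, 0.2493, 0.2191]
tcp_rot: [0.707, 0.707, 0.002, -0.001]
force: [-0.1, -0.1, -0.2]
gripper_width: 0.0424
```

Request:
send_rows(
  motion=[
    [[0,0,0],[-0.04,0,-0.01],0.3],
    [[0,0,0],[-0.085,0,-0.01],0.3],
    [[0,0,0],[-0.13,0,-0.01],0.3],
    [[0,0,0],[-0.175,0,-0.01],0.3],
    [[0,0,0],[-0.215,0,-0.01],0.3],
  ],
)

```text
time_s: 4.65
position: [0.38, 0.0326, 0.2289]
tcp_rot: [0.707, 0.707, 0.002, -0.0]
force: [1.0, -0.4, -1.2]
gripper_width: 0.0425
```

Request:
send_rows(
  motion=[
    [[0,0,0],[-0.04,0,0],0.3],
    [[0,0,0],[-0.085,0,0],0.3],
    [[0,0,0],[-0.13,0,0],0.3],
    [[0,0,0],[-0.175,0,0],0.3],
    [[0,0,0],[-0.215,0,0],0.3],
  ],
)

```text
time_s: 5.15
position: [0.3792, -0.1844, 0.2286]
tcp_rot: [0.708, 0.706, 0.002, 0.0]
force: [0.7, 0.2, 0.3]
gripper_width: 0.0425
```

```bash
python3 - <<'E'
from h import *
m=r.camera_model('wrist'); im=r.read_camera('wrist'); cv2.imwrite('pics/w2.png',im)
np.save('w2.npy',m,allow_pickle=True); s=r.get_state(); print(s['position'],s['tcp_rot'],s['qpos'],s['gripper_width'],s['force'])
print(proj('wrist',[[.479,-.346,.05],[.556,-.313,.071],[.4535,-.27,.098],[.478,-.16,.03]],m))
E
```

```text
[ 0.37898777 -0.18973596  0.22827978] [ 7.09750368e-01  7.04451066e-01 -4.82133498e-05  1.76289783e-03] [-5.97556147e-01 -1.94181409e-01  1.69416216e+00 -7.67782502e-04
  1.63816896e+00 -5.90114781e-01] 0.042168365960767784 [-0.10777851 -4.98930639 -0.51336417]
[[426.76726064 385.10826858]
 [526.20951896 367.45797872]
 [419.30034268 345.05236898]
 [439.73561064 178.39372884]]
```

View pics/w2.png

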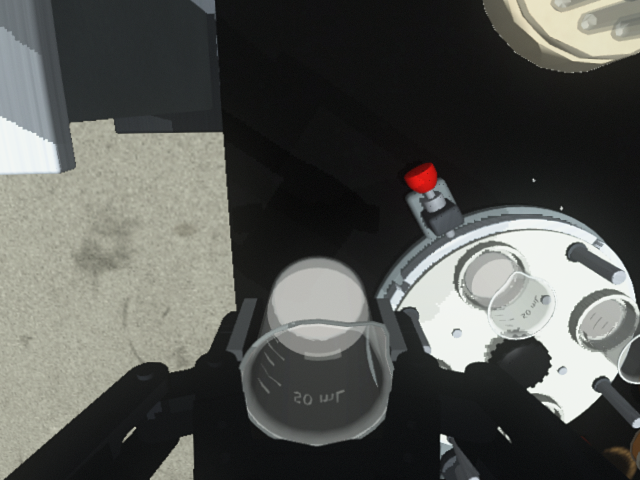

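Wrist view: the beaker is held squarely in the jaws. The carousel is to the right, with its knob at about (518,358) and the red plunger at (424,178). The empty nest is hidden below, so I'll move 0.13 m on in -y for a better view.

Request:
send_rows(
  motion=[
    [[0,0,0],[-0.04,0,0],0.3],
    [[0,0,0],[-0.08,0,0],0.3],
    [[0,0,0],[-0.12,0,0],0.3],
    [[0,0,0],[-0.135,0,0],0.3],
    [[0,0,0],[-0.135,0,0],0.3],
  ],
)

```text
time_s: 5.7
position: [0.3777, -0.3259, 0.2284]
tcp_rot: [0.711, 0.703, -0.0, 0.001]
force: [1.1, 1.0, -0.6]
gripper_width: 0.0421
```

```bash
python3 - <<'E'
from h import *
m=r.camera_model('wrist'); im=r.read_camera('wrist'); cv2.imwrite('pics/w3.png',im)
np.save('w3.npy',m,allow_pickle=True); s=r.get_state(); print(s['position'],s['tcp_rot'],s['qpos'],s['gripper_width'],s['force'])
print(proj('wrist',[[.479,-.346,.05],[.556,-.313,.071],[.4535,-.27,.098],[.478,-.16,.03]],m))
E
```

```text
[ 0.37785776 -0.3245314   0.22851608] [7.10181059e-01 7.04018027e-01 3.45918075e-04 1.16705622e-03] [-8.23968675e-01 -2.32053521e-02  1.53918269e+00  7.72335744e-04
  1.62330622e+00 -8.15211371e-01] 0.04259471118592638 [-0.4051563   0.80987931 -1.20945658]
[[446.12077293 236.91763481]
 [562.60256085 202.38611393]
 [440.38376774 146.23036994]
 [456.68686539 -20.30619923]]
```

View pics/w3.png

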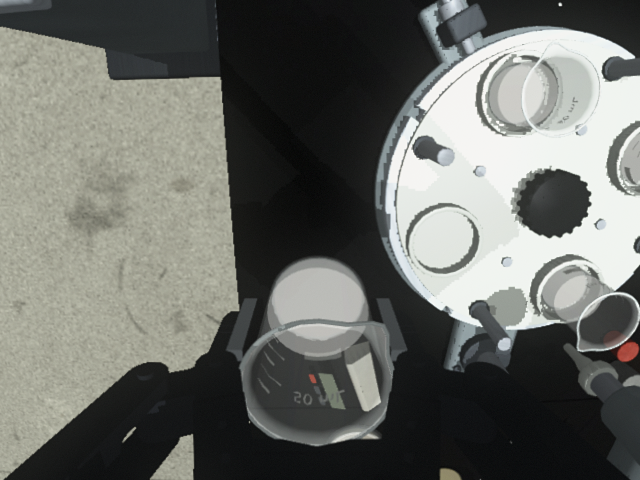

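Wrist view: the empty nest's ring is centred at about (443,238). The post_a tip is at (445,156), the clamp knob at (553,203) and the nozzle tip at (567,347).

```bash
python3 - <<'E'
from h import *
m=np.load('w3.npy',allow_pickle=True).item()
im=cv2.imread('pics/w3.png')
f=lambda n,uv,z:(print(n,onz('wrist',uv,z,m)),onz('wrist',uv,z,m))[1]
n=f('nest(ring top)',(443,238),.053);f('nest floor',(445,239),.044);k=f('knob',(553,203),.071);a=f('posta',(445,156),.098)
for q in (n,a):
  for c in (k,np.array([.556,-.313,0])): print(np.linalg.norm((q-c)[:2]),np.degrees(np.arctan2(*(q-c)[1::-1])))
f('tip',(567,347),.122); f('pd top',(504,346),.098);f('tip',(323,308),0.19)
# foot of held beaker: circle bottom centre at (319,303)
print(f('heldfoot',(319,303),r.get_state()['position'][2]-.0415)-r.get_state()['position'])
# plate circle fit
msk=(im.min(2)>200).astype(np.uint8); msk[:, :380]=0; msk[350:]=0
c=max(cv2.findContours(msk,cv2.RETR_EXTERNAL,cv2.CHAIN_APPROX_NONE)[0],key=cv2.contourArea)
h=cv2.convexHull(c)[:,0].astype(float); h=h[h[:,0]<600]; h=h[(h[:,0]<480)|(h[:,1]<60)]
w=np.array([onz('wrist',p,.044,m)[:2] for p in h]); A=np.c_[2*w,np.ones(len(w))]
s=np.linalg.lstsq(A,(w**2).sum(1),rcond=None)[0]; print('circle',s[:2],np.sqrt(s[2]+s[0]**2+s[1]**2))
E
```

```text
nest(ring top) [ 0.4755715  -0.34581358  0.053     ]
nest floor [ 0.48032287 -0.34988099  0.044     ]
knob [ 0.54869979 -0.31343369  0.071     ]
posta [ 0.45688614 -0.27598824  0.098     ]
0.07997627044241444 -156.11709539702835
0.08686468865759231 -157.8053011456613
0.09915597456179213 157.81231056585457
0.1057989944057433 159.52302629192945
tip [ 0.54664402 -0.40120236  0.122     ]
pd top [ 0.51497961 -0.41546241  0.098     ]
tip [ 0.37939147 -0.32926258  0.19      ]
heldfoot [ 0.37766375 -0.32839046  0.18701608]
[-0.00019401 -0.00385906 -0.0415    ]
circle [ 0.55187128 -0.31456436] 0.12129346138565611
```

Request:
send_rows(
  motion=[
    [[0,0,0],[-0.008,0.035,0],0.3],
    [[0,0,0],[-0.015,0.07,0.01],0.3],
    [[0,0,0],[-0.0215,0.0985,0.04],0.3],
    [[0,0,0],[-0.0215,0.0985,0.08],0.3],
    [[0,0,0],[-0.0215,0.0985,0.1],0.3],
  ],
)

```text
time_s: 6.25
position: [0.4762, -0.3434, 0.1249]
tcp_rot: [0.709, 0.705, 0.001, -0.002]
force: [-1.0, -0.0, -1.3]
gripper_width: 0.0424
```

```bash
python3 - <<'E'
from h import *
m=r.camera_model('wrist'); im=r.read_camera('wrist'); cv2.imwrite('pics/w4.png',im)
np.save('w4.npy',m,allow_pickle=True); s=r.get_state(); print(s['position'],s['tcp_rot'],s['force']); print(tool([.4765,-.346,.0865]))
E
```

```text
[ 0.47468693 -0.34235117  0.12186729] [ 7.09209543e-01  7.04981151e-01  3.41627440e-04 -4.82537969e-03] [-0.59793204  1.6934521  -3.14074355]
[-0.00389555  0.00205977  0.03532745]
```

View pics/w4.png

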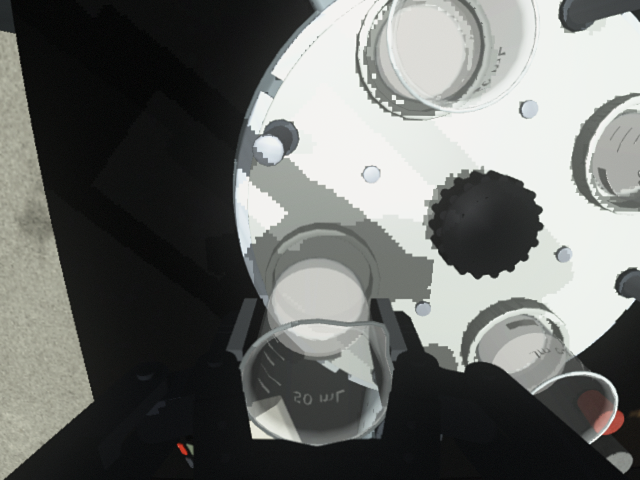

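Wrist view: the nest's ring spans columns 267–380 (centre 323) and its far edge is at row 223. The beaker's foot is at column 319, so +x 2 mm is needed; I'll check y from the far edge.

```bash
python3 - <<'E'
from h import *
m=np.load('w4.npy',allow_pickle=True).item()
print(onz('wrist',(323,223),.056,m),onz('wrist',(267,280),.056,m),onz('wrist',(380,280),.056,m))
s=r.get_state()['position']; print('foot far/near edge',onz('wrist',(319,258),s[2]-.0415,m),onz('wrist',(319,354),s[2]-.0415,m),s)
E
```

```text
[ 0.47822865 -0.3166938   0.056     ] [ 0.44949367 -0.3470596   0.056     ] [ 0.5074419  -0.34735961  0.056     ]
foot far/near edge [ 0.47615548 -0.32524983  0.08036729] [ 0.47596664 -0.37476558  0.08036729] [ 0.47468693 -0.34235117  0.12186729]
```

Request:
send_rows(
  motion=[
    [[0,0,0],[-0.001,0.002,0.006],0.3],
    [[0,0,0],[-0.001,0.002,0.014],0.3],
    [[0,0,0],[-0.001,0.002,0.022],0.3],
    [[0,0,0],[-0.001,0.002,0.028],0.3],
    [[0,0,0],[-0.001,0.002,0.032],0.3],
  ],
)

```text
time_s: 6.8
position: [0.4776, -0.3455, 0.094]
tcp_rot: [0.709, 0.705, -0.001, -0.001]
force: [-2.5, -2.5, 15.2]
gripper_width: 0.0424
```

Request:
send_rows(
  motion=[
    [[0,0,0],[0,0,0.001],0.3],
    [[0,0,0],[0,0,0.002],0.3],
    [[0,0,0],[0,0,0.002],0.3],
  ],
)

```text
time_s: 7.1
position: [0.4779, -0.3463, 0.0923]
tcp_rot: [0.709, 0.705, -0.001, 0.0]
force: [0.2, -3.1, 0.4]
gripper_width: 0.0424
```

Request:
send_rows(
  motion=[
    [[0,0,0],[0,0,0.002],0.3],
    [[0,0,0],[0,0,0.004],0.3],
    [[0,0,0],[0,0,0.004],0.3],
  ],
)

```text
time_s: 7.4
position: [0.4778, -0.3466, 0.0879]
tcp_rot: [0.709, 0.705, -0.001, 0.0]
force: [0.7, -1.8, -0.3]
gripper_width: 0.0427
```

```bash
python3 - <<'E'
from h import *
for i in range(3):
  m=r.camera_model('wrist'); im=r.read_camera('wrist'); s=r.get_state(); print(s['position'],s['force'],s['gripper_width'],s['tcp_rot'])
a=im; b=r.read_camera('side')
o=np.zeros((480,800,3),np.uint8); o[:360,:480]=cv2.resize(a,(480,360)); c=cv2.resize(b[215:285,285:365],None,fx=4,fy=4,interpolation=cv2.INTER_CUBIC); o[:280,480:800]=c
cv2.imwrite('pics/w5.png',o)
E
```

```text
[ 0.47783088 -0.34650076  0.08791533] [ 0.4207472  -2.37085879 -0.91533942] 0.04277786688234054 [ 7.09433158e-01  7.04772140e-01 -8.96618072e-04  1.45112032e-04]
[ 0.47781467 -0.34645041  0.08796449] [ 0.54117232 -2.26064471 -1.00436568] 0.04246330686590682 [ 7.09412212e-01  7.04793228e-01 -8.97474696e-04  1.16269126e-04]
[ 0.47783273 -0.34642762  0.08801976] [ 1.19401363 -2.72383074 -1.74125173] 0.0421101245622855 [ 7.09403434e-01  7.04802096e-01 -8.71559428e-04  1.17680121e-04]
```

View pics/w5.png

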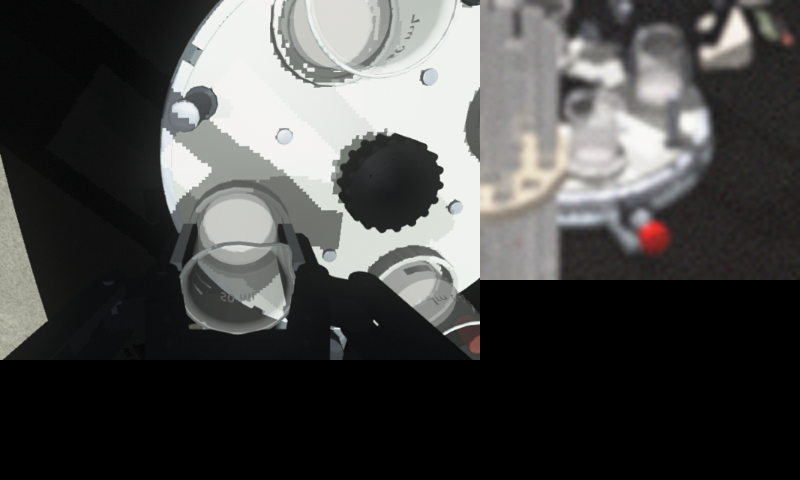

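Combined view: the beaker's foot is inside the ring and centred, about 2 mm above the floor. I'll lower it to contact and release.

Request:
send_rows(
  motion=[
    [[0,0,0],[-0.001,0,0.001],0.3],
    [[0,0,0],[-0.001,0,0.002],0.3],
    [[0,0,0],[-0.001,0,0.002],0.3],
  ],
)

```text
time_s: 7.9
position: [0.4776, -0.3468, 0.0857]
tcp_rot: [0.709, 0.705, -0.001, -0.001]
force: [0.4, -0.7, -0.1]
gripper_width: 0.0425
```

Request:
send_rows(
  motion=[
    [[0,0,0],[0,0,0.001],0.3],
    [[0,0,0],[0,0,0.001],0.3],
  ],
)

```text
time_s: 8.1
position: [0.4776, -0.3468, 0.0855]
tcp_rot: [0.709, 0.705, -0.001, -0.001]
force: [-1.2, -0.6, 4.0]
gripper_width: 0.0422
```

Request:
send_rows(
  motion=[
    [[0,0,0],[0,0,0],0.6],
    [[0,0,0],[0,0,0],0.7],
    [[0,0,0],[0,0,0],0.7],
    [[0,0,0],[0,0,0],0.7],
  ],
)

```text
time_s: 8.5
position: [0.4775, -0.3466, 0.0852]
tcp_rot: [0.709, 0.705, -0.001, -0.001]
force: [-0.1, 0.3, 0.5]
gripper_width: 0.0599
```

Request:
send_rows(
  motion=[
    [[0,0,0],[0,0,-0.01],0.7],
    [[0,0,0],[0,0,-0.03],0.7],
    [[0,0,0],[0,0,-0.06],0.7],
    [[0,0,0],[0,0,-0.09],0.7],
    [[0,0,0],[0,0,-0.1],0.7],
  ],
)

```text
time_s: 9.0
position: [0.4791, -0.3479, 0.1901]
tcp_rot: [0.709, 0.705, -0.0, 0.003]
force: [0.1, -0.0, -0.9]
gripper_width: 0.0595
```

```bash
python3 - <<'E'
from h import *
m=r.camera_model('wrist'); im=r.read_camera('wrist'); cv2.imwrite('pics/w6.png',im); np.save('w6.npy',m,allow_pickle=True)
s=r.get_state(); print(s['position'],s['tcp_rot'],s['force'],s['gripper_width'])
E
```

```text
[ 0.47920569 -0.34791855  0.19029802] [ 7.09279707e-01  7.04919271e-01 -3.99721328e-04  3.31034396e-03] [-0.77771537  0.52004655  1.38810159] 0.05979057641332021
```

View pics/w6.png

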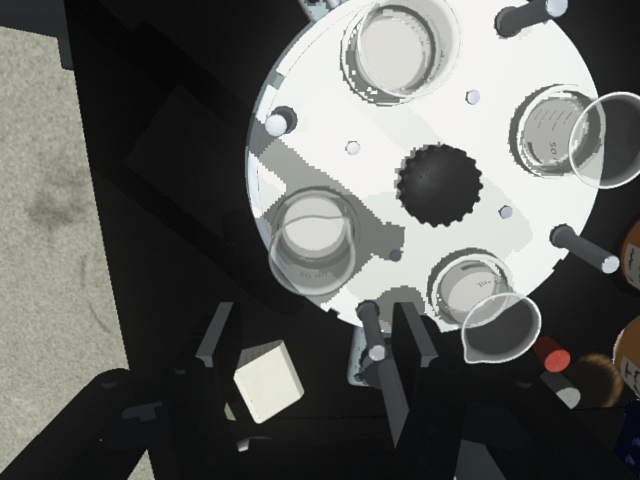

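Wrist view: the beaker stands upright inside the nest ring at about (315,225). The post_a tip is at (278,124), the knob at (440,185) and the other posts and beakers are undisturbed. Next I'll locate post_a and the axis for the push.

```bash
python3 - <<'E'
from h import *
m=np.load('w6.npy',allow_pickle=True).item()
g=lambda uv,z:onz('wrist',uv,z,m)
k=g((440,183),.071); a=g((278,124),.098); print('knob',k,'posta',a,'pd',g((376,352),.098),'pc',g((609,264),.098),'pb',g((556,6),.098))
im=cv2.imread('pics/w6.png')
for ax in (k,np.array([.554,-.314,0])):
  d=(a-ax)[:2]; print(np.linalg.norm(d),np.degrees(np.arctan2(d[1],d[0])))
th=np.radians(158); ax=np.array([.554,-.314]); 
p=a[:2]-.035*np.array([-np.sin(th),np.cos(th)]); print('pre',p,'tool shift',tool([p[0],p[1],.15]))
E
```

```text
knob [ 0.55315471 -0.3126286   0.071     ] posta [ 0.45924965 -0.27615254  0.098     ] pd [ 0.51486674 -0.41312207  0.098     ] pc [ 0.65207926 -0.35549794  0.098     ] pb [ 0.59511018 -0.21951138  0.098     ]
0.10074057316011938 158.77206182129837
0.10202969639907666 158.22605881064263
pre [ 0.47236088 -0.24370111] tool shift [ 0.10438267 -0.00765268  0.03972093]
```

Request:
send_rows(
  motion=[
    [[0,0,5],[0.025,-0.003,0],0],
    [[0,0,10],[0.05,-0.006,0],0],
    [[0,0,16],[0.075,-0.009,0],0],
    [[0,0,22],[0.098,-0.012,0],0],
    [[0,0,22],[0.098,-0.012,0],0],
  ],
)

```text
time_s: 9.55
position: [0.467, -0.2471, 0.1882]
tcp_rot: [0.83, 0.557, 0.0, 0.002]
force: [0.3, 0.8, -0.9]
gripper_width: -0.0003
```

```bash
python3 - <<'E'
from h import *
m=r.camera_model('wrist'); im=r.read_camera('wrist'); im[:]=im; cv2.imwrite('pics/w7.png',im)
s=r.get_state(); print(s['position'],s['tcp_rot'],s['force'],s['gripper_width'],np.degrees(2*np.arctan2(s['tcp_rot'][1],s['tcp_rot'][0])))
print(tool([.4675,-.2495,.086]))
print(proj('wrist',[[.457,-.2756,.098],[.522,-.2375,.104],[.457,-.2756,.044]],m))
E
```

```text
[ 0.46732901 -0.24865226  0.18848663] [ 8.29917070e-01  5.57881127e-01 -2.22574606e-04  2.50095900e-03] [-0.35235615 -0.01264576  0.62803091] -0.00019567914786909176 67.81902250713874
[-3.96591553e-04  7.83935256e-05  1.02489481e-01]
[[320.72334857 303.87997256]
 [408.76410189 207.25199758]
 [319.79516054 266.97217753]]
```

View pics/w7.png

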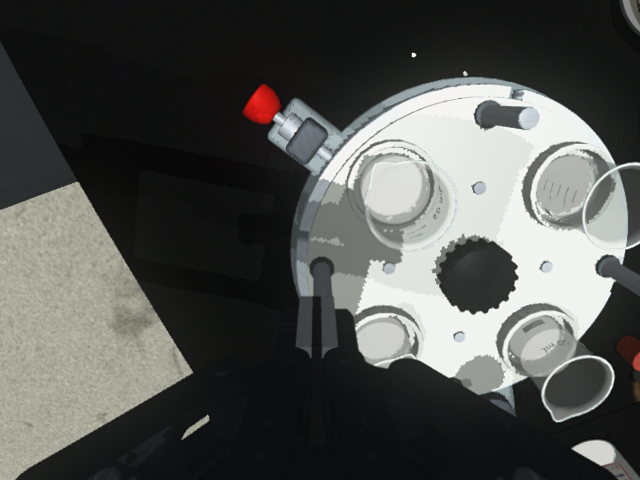

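Wrist view: the post_a foot is at (321,266), as predicted, and the shut fingers are directly above and behind it. The n2 beaker at (395,185) is clear and the plunger's red knob is at (264,103). I'll descend behind the post.

Request:
send_rows(
  motion=[
    [[0,0,0],[0,0,0.03],0],
    [[0,0,0],[0,0,0.06],0],
    [[0,0,0],[0,0,0.085],0],
    [[0,0,0],[0,0,0.1025],0],
    [[0,0,0],[0,0,0.1025],0],
  ],
)

```text
time_s: 10.1
position: [0.4653, -0.2486, 0.0818]
tcp_rot: [0.83, 0.558, -0.002, -0.001]
force: [-0.1, 0.3, 0.3]
gripper_width: -0.0001
```

Request:
send_rows(
  motion=[
    [[0,0,0],[-0.002,0,0],0],
    [[0,0,0],[-0.004,0,0],0],
    [[0,0,0],[-0.006,0,0],0],
    [[0,0,0],[-0.008,0,0],0],
  ],
)

```text
time_s: 10.5
position: [0.4627, -0.2567, 0.0829]
tcp_rot: [0.83, 0.558, -0.002, -0.0]
force: [-0.3, -0.3, 0.4]
gripper_width: 0.0001
```

Request:
send_rows(
  motion=[
    [[0,0,-1.6],[-0.003,-0.0005,0],0],
    [[0,0,-3.2],[-0.0061,-0.0009,0],0],
    [[0,0,-4.8],[-0.0091,-0.0013,0],0],
    [[0,0,-6.4],[-0.0122,-0.0016,0],0],
    [[0,0,-8],[-0.0152,-0.0017,0],0],
  ],
)

```text
time_s: 11.0
position: [0.4564, -0.2686, 0.0837]
tcp_rot: [0.788, 0.615, 0.0, -0.001]
force: [1.9, 5.5, 0.8]
gripper_width: -0.0002
```

```bash
cat > st.py <<'E'
from h import *
s=r.get_state(); ax=np.array([.555,-.316]); p=s['position']; d=p[:2]-ax
psi=np.degrees(2*np.arctan2(s['tcp_rot'][1],s['tcp_rot'][0]))
c=R.from_quat(s['tcp_rot']).inv().apply([*(ax-p[:2]),0])
u=-np.array([np.cos(np.radians(psi)),np.sin(np.radians(psi))])
print(s['time_s'],'R',np.linalg.norm(d),'ang',np.degrees(np.arctan2(d[1],d[0]))%360,'psi',psi,'z',p[2],'c',c.round(4),'Fpush',-s['force'][:2]@u,s['force'].round(1))
E
python3 st.py
```

```text
11.0 R 0.10939510834929568 ang 154.33883859823615 psi 75.93585409054373 z 0.08373411903695578 c [-2.200e-02  1.072e-01 -1.000e-04] Fpush 5.845088482392504 [1.9 5.5 0.8]
```

Request:
send_rows(
  motion=[
    [[0,0,-1.6],[-0.003,-0.0005,0],0],
    [[0,0,-3.2],[-0.0061,-0.0009,0],0],
    [[0,0,-4.8],[-0.0091,-0.0013,0],0],
    [[0,0,-6.4],[-0.0122,-0.0016,0],0],
    [[0,0,-8],[-0.0152,-0.0017,0],0],
  ],
)

```text
time_s: 11.5
position: [0.4512, -0.2809, 0.0838]
tcp_rot: [0.743, 0.669, 0.002, -0.002]
force: [1.2, 7.3, 1.0]
gripper_width: 0.0002
```

Request:
send_rows(
  motion=[
    [[0,0,-1.6],[-0.003,-0.0005,0],0],
    [[0,0,-3.2],[-0.0061,-0.0009,0],0],
    [[0,0,-4.8],[-0.0091,-0.0013,0],0],
    [[0,0,-6.4],[-0.0122,-0.0016,0],0],
    [[0,0,-8],[-0.0152,-0.0017,0],0],
  ],
)

```text
time_s: 12.0
position: [0.4474, -0.2939, 0.0838]
tcp_rot: [0.694, 0.72, 0.003, -0.004]
force: [-1.7, 5.6, 1.3]
gripper_width: -0.0002
```

Request:
send_rows(
  motion=[
    [[0,0,-1.6],[-0.003,-0.0005,0],0],
    [[0,0,-3.2],[-0.0061,-0.0009,0],0],
    [[0,0,-4.8],[-0.0091,-0.0013,0],0],
    [[0,0,-6.4],[-0.0122,-0.0016,0],0],
    [[0,0,-8],[-0.0152,-0.0017,0],0],
  ],
)

```text
time_s: 12.5
position: [0.4453, -0.3072, 0.0838]
tcp_rot: [0.641, 0.767, 0.005, -0.006]
force: [-3.4, 6.0, 2.5]
gripper_width: 0.0001
```

```bash
python3 st.py
```

```text
12.5 R 0.11005170632969233 ang 175.43156254033173 psi 100.26265758508801 z 0.08381532403124262 c [-0.0282  0.1064 -0.0006] Fpush 6.5033936941784365 [-3.4  6.   2.5]
```

Request:
send_rows(
  motion=[
    [[0,0,-1.4],[-0.0033,-0.0006,0],0],
    [[0,0,-2.8],[-0.0066,-0.0012,0],0],
    [[0,0,-4.2],[-0.0099,-0.0018,0],0],
    [[0,0,-5.6],[-0.0132,-0.0022,0],0],
    [[0,0,-7],[-0.0165,-0.0025,0],0],
  ],
)

```text
time_s: 13.0
position: [0.4451, -0.3221, 0.0839]
tcp_rot: [0.592, 0.806, 0.006, -0.008]
force: [-3.1, 6.0, 3.2]
gripper_width: 0.0001
```

Request:
send_rows(
  motion=[
    [[0,0,-1.4],[-0.0033,-0.0006,0],0],
    [[0,0,-2.8],[-0.0066,-0.0012,0],0],
    [[0,0,-4.2],[-0.0099,-0.0018,0],0],
    [[0,0,-5.6],[-0.0132,-0.0022,0],0],
    [[0,0,-7],[-0.0165,-0.0025,0],0],
  ],
)

```text
time_s: 13.5
position: [0.4468, -0.337, 0.0839]
tcp_rot: [0.541, 0.841, 0.008, -0.01]
force: [-3.0, 4.8, 2.2]
gripper_width: 0.0
```

```bash
python3 st.py
```

```text
13.5 R 0.1101837418433103 ang 190.99703887894825 psi 114.46267665947995 z 0.08389925082981517 c [-0.0257  0.1072 -0.0004] Fpush 5.6196243219709325 [-3.   4.8  2.2]
```

Request:
send_rows(
  motion=[
    [[0,0,-1.4],[-0.003,-0.0006,0],0],
    [[0,0,-2.8],[-0.006,-0.0012,0],0],
    [[0,0,-4.2],[-0.009,-0.0017,0],0],
    [[0,0,-5.6],[-0.012,-0.0021,0],0],
    [[0,0,-7],[-0.015,-0.0024,0],0],
  ],
)

```text
time_s: 14.0
position: [0.4501, -0.3505, 0.0839]
tcp_rot: [0.488, 0.873, 0.009, -0.011]
force: [-3.5, 5.0, 3.5]
gripper_width: 0.0001
```

Request:
send_rows(
  motion=[
    [[0,0,-0.4],[-0.001,-0.0002,0],0],
    [[0,0,-0.8],[-0.002,-0.0004,0],0],
    [[0,0,-1.2],[-0.003,-0.0006,0],0],
    [[0,0,-1.6],[-0.004,-0.0008,0],0],
    [[0,0,-2],[-0.005,-0.001,0],0],
  ],
)

```text
time_s: 14.5
position: [0.4516, -0.3547, 0.084]
tcp_rot: [0.473, 0.881, 0.009, -0.011]
force: [-3.7, 5.3, 3.1]
gripper_width: -0.0004
```

```bash
python3 st.py
```

```text
14.5 R 0.11038982812418986 ang 200.49622010188077 psi 123.5994365142613 z 0.08395636775068448 c [-2.500e-02  1.075e-01 -1.000e-04] Fpush 6.4728293732624715 [-3.7  5.3  3.1]
```

Request:
send_rows(
  motion=[
    [[0,0,-0.4],[-0.001,-0.0002,0],0],
    [[0,0,-0.8],[-0.002,-0.0004,0],0],
    [[0,0,-1.2],[-0.003,-0.0006,0],0],
    [[0,0,-1.3],[-0.0035,-0.0007,0],0],
  ],
)

```text
time_s: 14.9
position: [0.4528, -0.3577, 0.084]
tcp_rot: [0.462, 0.887, 0.01, -0.011]
force: [-3.7, 3.6, 1.7]
gripper_width: 0.0003
```

Request:
send_rows(
  motion=[
    [[0,0,-0.4],[-0.001,-0.0002,0],0],
    [[0,0,-0.8],[-0.002,-0.0004,0],0],
    [[0,0,-1.2],[-0.003,-0.0006,0],0],
    [[0,0,-1.3],[-0.0035,-0.0007,0],0],
  ],
)

```text
time_s: 15.3
position: [0.4543, -0.3611, 0.084]
tcp_rot: [0.452, 0.892, 0.01, -0.011]
force: [-2.5, 4.5, 2.8]
gripper_width: -0.0
```

```bash
python3 st.py
```

```text
15.3 R 0.11032873119137249 ang 204.10074247053657 psi 126.23397151602407 z 0.0839746783449768 c [-2.320e-02  1.079e-01  1.000e-04] Fpush 5.111423223298199 [-2.5  4.5  2.8]
```

Request:
send_rows(
  motion=[
    [[0,0,-0.4],[-0.0008,-0.0001,0],0],
    [[0,0,-0.8],[-0.0016,-0.0003,0],0],
    [[0,0,-1.2],[-0.0024,-0.0005,0],0],
    [[0,0,-1.5],[-0.003,-0.0006,0],0],
  ],
)

```text
time_s: 15.7
position: [0.4556, -0.3639, 0.084]
tcp_rot: [0.44, 0.898, 0.01, -0.011]
force: [-3.2, 4.2, 2.1]
gripper_width: -0.0001
```

Request:
send_rows(
  motion=[
    [[0,0,-0.4],[-0.0008,-0.0001,0],0],
    [[0,0,-0.8],[-0.0016,-0.0003,0],0],
    [[0,0,-1.2],[-0.0024,-0.0005,0],0],
    [[0,0,-1.5],[-0.003,-0.0006,0],0],
  ],
)

```text
time_s: 16.1
position: [0.457, -0.3668, 0.0839]
tcp_rot: [0.428, 0.904, 0.01, -0.011]
force: [-3.2, 3.7, 2.9]
gripper_width: -0.0001
```

Request:
send_rows(
  motion=[
    [[0,0,-0.4],[-0.0008,-0.0001,0],0],
    [[0,0,-0.8],[-0.0016,-0.0003,0],0],
    [[0,0,-1.2],[-0.0024,-0.0005,0],0],
    [[0,0,-1.5],[-0.003,-0.0006,0],0],
  ],
)

```text
time_s: 16.5
position: [0.4585, -0.3696, 0.084]
tcp_rot: [0.416, 0.909, 0.01, -0.011]
force: [-2.6, 3.8, 2.2]
gripper_width: -0.0
```

Request:
send_rows(
  motion=[
    [[0,0,-0.4],[-0.0008,-0.0001,0],0],
    [[0,0,-0.8],[-0.0016,-0.0003,0],0],
    [[0,0,-1.2],[-0.0024,-0.0005,0],0],
    [[0,0,-1.5],[-0.003,-0.0006,0],0],
  ],
)

```text
time_s: 16.9
position: [0.46, -0.3723, 0.0839]
tcp_rot: [0.404, 0.915, 0.01, -0.011]
force: [-2.8, 3.8, 3.3]
gripper_width: -0.0
```

```bash
python3 st.py
```

```text
16.9 R 0.11041683774286816 ang 210.68291190899146 psi 132.32999115023225 z 0.0839341999131714 c [-0.0223  0.1081  0.0005] Fpush 4.694073875079706 [-2.8  3.8  3.3]
```

Request:
send_rows(
  motion=[
    [[0,0,-0.4],[-0.0008,-0.0001,0],0],
    [[0,0,-0.8],[-0.0016,-0.0003,0],0],
    [[0,0,-1.2],[-0.0024,-0.0005,0],0],
    [[0,0,-1.5],[-0.003,-0.0006,0],0],
  ],
)

```text
time_s: 17.3
position: [0.462, -0.3756, 0.084]
tcp_rot: [0.392, 0.92, 0.01, -0.01]
force: [-0.5, 1.3, 0.5]
gripper_width: 0.0
```

Request:
send_rows(
  motion=[
    [[0,0,-0.4],[-0.0008,-0.0001,0],0],
    [[0,0,-0.8],[-0.0016,-0.0003,0],0],
    [[0,0,-1.2],[-0.0024,-0.0005,0],0],
    [[0,0,-1.5],[-0.003,-0.0006,0],0],
  ],
)

```text
time_s: 17.7
position: [0.463, -0.3773, 0.0839]
tcp_rot: [0.379, 0.925, 0.011, -0.011]
force: [-4.6, 5.6, 4.1]
gripper_width: 0.0004
```

Request:
send_rows(
  motion=[
    [[0,0,0],[-0.0007,0,0],0],
    [[0,0,0],[-0.0014,0,0],0],
  ],
)

```text
time_s: 17.9
position: [0.463, -0.3773, 0.0839]
tcp_rot: [0.379, 0.925, 0.012, -0.013]
force: [-6.6, 5.7, 5.7]
gripper_width: 0.0001
```

```bash
python3 st.py; python3 - <<'E'
from h import *
b=r.read_camera('side'); t=r.read_camera('top'); w=r.read_camera('wrist')
cv2.imwrite('pics/s8.png',b);cv2.imwrite('pics/t8.png',t);cv2.imwrite('pics/w8.png',w)
t0=cv2.imread('pics/top0.png'); s0=cv2.imread('pics/side0.png')
def red(im): 
    h=cv2.cvtColor(im,cv2.COLOR_BGR2HSV); return (((h[...,0]<6)|(h[...,0]>174))&(h[...,1]>150)&(h[...,2]>90))
def cen(im,y0,y1,x0,x1):
    m=red(im)[y0:y1,x0:x1]; ys,xs=np.nonzero(m); g=im[y0:y1,x0:x1].astype(float); wt=np.clip(g[...,2]-np.maximum(g[...,0],g[...,1])-30,0,None); Y,X=np.mgrid[y0:y1,x0:x1]; return m.sum(),(X*wt).sum()/wt.sum(),(Y*wt).sum()/wt.sum()
for n,a,c in (('top',t0,t),('top',t0,r.read_camera('top'))): print(n,cen(a,238,258,342,360),cen(c,238,258,342,360))
print('side',cen(s0,262,282,318,336),cen(b,262,282,318,336))
E
```

```text
17.9 R 0.11055973446019078 ang 213.69567255930633 psi 135.41988510612677 z 0.08390767158249532 c [-0.0225  0.1083  0.0005] Fpush 8.70864190730735 [-6.6  5.7  5.7]
top (np.int64(30), np.float64(349.43027888446215), np.float64(248.83499335989376)) (np.int64(25), np.float64(350.7991104521868), np.float64(248.0018532246108))
top (np.int64(30), np.float64(349.43027888446215), np.float64(248.83499335989376)) (np.int64(25), np.float64(350.81872435658335), np.float64(248.00634091756808))
side (np.int64(42), np.float64(327.7810200456737), np.float64(273.13524486171025)) (np.int64(40), np.float64(327.0184463497012), np.float64(272.0550792413614))
```

The plunger knob moved about 1.6 px (6 mm) inwards in the top view, and the push stopped dead with the force rising to about 9 N, so the plate is locked. I'll back off and go up.

Request:
send_rows(
  motion=[
    [[0,0,0],[0.003,0,0],0],
    [[0,0,0],[0.006,0,0],0],
    [[0,0,0],[0.008,0,-0.03],0],
    [[0,0,0],[0.008,0,-0.07],0],
    [[0,0,0],[0.008,0,-0.11],0],
  ],
)

```text
time_s: 18.6
position: [0.4589, -0.3753, 0.1946]
tcp_rot: [0.379, 0.925, 0.011, -0.013]
force: [-0.2, -1.0, 0.4]
gripper_width: 0.0
```

```bash
python3 st.py; python3 - <<'E'
from h import *
s=r.get_state(); print(s['position'],s['tcp_rot'],s['qpos'])
c=r.read_camera('top'); w=r.read_camera('wrist'); cv2.imwrite('pics/t9.png',c)
a=cv2.resize(c[185:270,340:455],None,fx=4,fy=4,interpolation=cv2.INTER_CUBIC)
o=np.zeros((480,800,3),np.uint8); o[:340,:460]=a; o[:255,460:800]=cv2.resize(w,(340,255)); cv2.imwrite('pics/c9.png',o)
b=r.read_camera('side'); o[255:480,460:800]=cv2.resize(b[200:290,250:386],(340,225),interpolation=cv2.INTER_CUBIC); cv2.imwrite('pics/c9.png',o)
E
```

```text
18.6 R 0.11294121999942164 ang 211.65673169019598 psi 135.41653979208579 z 0.19464964358041306 c [-0.0269  0.1097  0.0004] Fpush -0.5605673273407952 [-0.2 -1.   0.4]
[ 0.45886357 -0.37527483  0.19464964] [ 0.37926768  0.92513049  0.01137655 -0.01265618] [-0.78682695  0.22167243  1.3404029   0.0111798   1.61166745 -1.57921788]
```

View pics/c9.png

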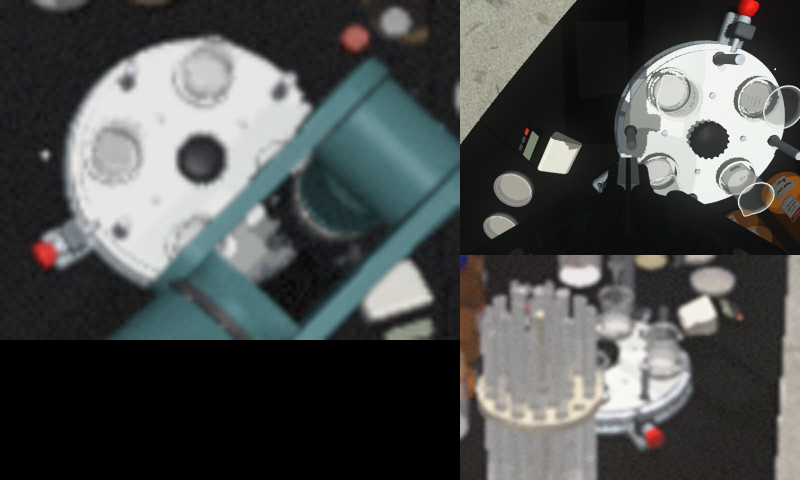

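Composite: the plate has turned and post_a is now at the front right, just behind the shut fingers. The other beakers are in place and the plunger's red knob is drawn in. Now up, level the tool and go over the nozzle knob.

```bash
cat > go.py <<'E'
import sys
from h import *
x,y,z,psi=map(float,sys.argv[1:5]); h=np.radians(psi)/2
s=r.get_state(); Rc=R.from_quat(s['tcp_rot']); Rt=R.from_quat([np.cos(h),np.sin(h),0,0])
print('turn',(Rc.inv()*Rt).as_rotvec(degrees=True).round(2),'shift',Rc.inv().apply(np.array([x,y,z])-s['position']).round(4),'pos',s['position'].round(4),s['force'].round(1))
E
python3 go.py .459 -.375 .37 115; python3 - <<'E'
from h import *
m=np.load('w6.npy',allow_pickle=True).item(); t=cv2.imread('pics/top0.png')[200:222,415:440]
g=t.max(2).astype(int)
print(g[::1,::1])
E
```

```text
turn [ 0.42 -1.33 20.41] shift [ 0.0063  0.0023 -0.1711] pos [ 0.4607 -0.3771  0.1988] [-0.1  0.2 -0.9]
[[ 33  32  32  34  30  32  26  31  30  34  33  31  34  32  28  26  34  31
   24  31  31  34  35  31  27]
 [ 35  32  27  32  30  30  33  32  30  35  30  30  34  31  34  32  31  32
   31  33  29  32  28  31  31]
 [ 30  34  27  30  35  32  29  36  36  32  30  31  33  33  28  30  34  33
   32  30  29  30  26  34  34]
 [ 33  31  32  25  33  32  34  34  29  30  33  26  31  30  33  34  32  27
   30  30  33  36  27  29  29]
 [ 33  28  30  33  29  30  32  33  34  27  28  31  33  32  28  29  30  29
   26  27  28  26  27  29  38]
 [ 31  32  35  33  29  29  33  33  29  31  30  33  27  34  30  32  27  32
   30  29  29  27  35  29  31]
 [ 43  37  34  33  26  30  30  28  29  31  36  41  39  36  29  26  28  31
   26  28  28  28  26  30  32]
 [100  52  27  32  34  28  26  36  44  48  43  45  42  43  39  36  29  29
   31  28  34  30  27  28  29]
 [168 107  56  34  25  27  29  43  54  51  48  53  49  46  37  37  34  27
   26  33  32  32  33  32  30]
 [178 132  93  60  34  30  38  53  60  54  55  53  
[... 614 characters left out ...]
49  61  65  65  62  50  45  35  32  26
   34  29  30  20  37  48  99]
 [173 114  97  91  87  79  67  46  34  42  48  47  51  58  74  84  80  76
   73  69  67  65  59 100 150]
 [163  95  95  99  90  84  79  75  62  55  48  57  80 124 156 159 156 157
  157 152 152 151 120 134 169]
 [129  83  90 108 104 100  95  92 100  96 102 105 132 165 175 177 176 176
  176 174 174 168 150 159 171]
 [ 99  71  79 103 109 111 111 110 111 110 113 118 145 180 181 180 179 181
  181 179 177 174 159 168 173]
 [104  76  74  87  99 108 112 108 102  94 100 110 133 161 168 167 171 175
  178 177 179 175 161 165 180]
 [107  79  73  76  80  87  84  78  68  69  74  78  92 109 116 121 125 132
  139 141 152 155 144 147 180]]
```

Request:
send_rows(
  motion=[
    [[0,0,4],[0.001,0,-0.035],0],
    [[0,0,8],[0.002,0,-0.07],0],
    [[0,0,12],[0.004,0.001,-0.105],0],
    [[0,0,16],[0.005,0.002,-0.14],0],
    [[0.42,-1.33,20.4],[0.006,0.002,-0.171],0],
  ],
)

```text
time_s: 19.25
position: [0.4592, -0.376, 0.3696]
tcp_rot: [0.539, 0.843, -0.0, -0.0]
force: [0.3, -0.6, -0.5]
gripper_width: 0.0003
```

```bash
python3 go.py .549 -.400 .36 115
```

```text
turn [-0.03 -0.02 -0.19] shift [-0.0594  0.0715  0.0096] pos [ 0.4592 -0.376   0.3696] [ 0.3 -0.6 -0.5]
```

Request:
send_rows(
  motion=[
    [[0,0,0],[-0.015,0.018,0],0],
    [[0,0,0],[-0.03,0.036,0],0],
    [[0,0,0],[-0.045,0.054,0],0],
    [[0,0,0],[-0.0594,0.0715,0.003],0],
    [[0,0,0],[-0.0594,0.0715,0.0096],0],
  ],
)

```text
time_s: 19.75
position: [0.5513, -0.4006, 0.3559]
tcp_rot: [0.538, 0.843, 0.0, -0.002]
force: [-0.0, 0.6, -1.2]
gripper_width: -0.0002
```

```bash
python3 go.py .549 -.400 .33 115; python3 go.py .549 -.400 .285 115
```

```text
turn [-0.08 -0.2  -0.11] shift [ 0.0014 -0.0018  0.0259] pos [ 0.5513 -0.4006  0.3559] [-0.   0.6 -1.2]
turn [-0.08 -0.2  -0.11] shift [ 0.0012 -0.0017  0.0709] pos [ 0.5513 -0.4006  0.3559] [-0.   0.6 -1.2]
```

Request:
send_rows(
  motion=[
    [[0,0,0],[0.001,-0.0015,0.01],0],
    [[0,0,0],[0.001,-0.0015,0.02],0],
    [[0,0,0],[0.001,-0.0015,0.026],0],
    [[0,0,0],[0.001,-0.0015,0.03],0],
    [[0,0,0],[0.001,-0.0015,0.034],0],
  ],
)

```text
time_s: 20.25
position: [0.5487, -0.4, 0.3233]
tcp_rot: [0.538, 0.843, 0.0, -0.001]
force: [-2.6, 1.4, 4.6]
gripper_width: 0.0003
```

Request:
send_rows(
  motion=[
    [[0,0,0],[0,0,0.004],0],
    [[0,0,0],[0,0,0.008],0],
    [[0,0,0],[0,0,0.012],0],
    [[0,0,0],[0,0,0.016],0],
  ],
)

```text
time_s: 20.65
position: [0.5486, -0.4, 0.3074]
tcp_rot: [0.538, 0.843, -0.0, -0.001]
force: [-1.6, 0.8, 4.5]
gripper_width: 0.0
```

Request:
send_rows(
  motion=[
    [[0,0,0],[0,0,0.004],0],
    [[0,0,0],[0,0,0.008],0],
    [[0,0,0],[0,0,0.012],0],
    [[0,0,0],[0,0,0.016],0],
    [[0,0,0],[0,0,0.02],0],
  ],
)

```text
time_s: 21.15
position: [0.5486, -0.4, 0.287]
tcp_rot: [0.538, 0.843, -0.0, -0.001]
force: [-1.3, 1.0, 3.5]
gripper_width: -0.0003
```

Request:
send_rows(
  motion=[
    [[0,0,0],[0,0,0.001],0],
    [[0,0,0],[0,0,0.002],0],
    [[0,0,0],[0,0,0.003],0],
    [[0,0,0],[0,0,0.004],0],
  ],
)

```text
time_s: 21.55
position: [0.5486, -0.4001, 0.2831]
tcp_rot: [0.538, 0.843, -0.0, -0.001]
force: [-1.4, 1.1, 4.0]
gripper_width: 0.0002
```

Request:
send_rows(
  motion=[
    [[0,0,0],[0,0,0.001],0],
    [[0,0,0],[0,0,0.002],0],
    [[0,0,0],[0,0,0.003],0],
  ],
)

```text
time_s: 21.85
position: [0.5487, -0.4, 0.2801]
tcp_rot: [0.538, 0.843, -0.0, -0.001]
force: [-0.5, 1.0, 4.0]
gripper_width: -0.0
```

Request:
send_rows(
  motion=[
    [[0,0,0],[0,0,0.0007],0],
    [[0,0,0],[0,0,0.0014],0],
    [[0,0,0],[0,0,0.002],0],
  ],
)

```text
time_s: 22.15
position: [0.5486, -0.4001, 0.278]
tcp_rot: [0.538, 0.843, -0.0, -0.001]
force: [-1.1, 1.4, 3.8]
gripper_width: 0.0
```

Request:
send_rows(
  motion=[
    [[0,0,0],[0,0,0.0007],0],
    [[0,0,0],[0,0,0.0014],0],
  ],
)

```text
time_s: 22.35
position: [0.5486, -0.4, 0.2778]
tcp_rot: [0.538, 0.843, -0.0, -0.0]
force: [-1.8, 2.5, 7.6]
gripper_width: -0.0003
```

Request:
send_rows(
  motion=[
    [[0,0,0],[0,0,0.001],0],
    [[0,0,0],[0,0,0.0018],0],
  ],
)

```text
time_s: 22.55
position: [0.5486, -0.4, 0.2778]
tcp_rot: [0.538, 0.843, -0.0, 0.001]
force: [-3.2, 2.3, 9.2]
gripper_width: 0.0
```

Request:
send_rows(
  motion=[
    [[0,0,0],[0,0,-0.005],0],
    [[0,0,0],[0,0,-0.03],0],
    [[0,0,0],[0,0,-0.07],0],
    [[0,0,0],[0.03,-0.02,-0.1],0],
    [[0,0,0],[0.06,-0.05,-0.11],0],
  ],
)

```text
time_s: 23.05
position: [0.4791, -0.3667, 0.3892]
tcp_rot: [0.538, 0.843, -0.0, 0.002]
force: [-0.5, 0.1, 2.0]
gripper_width: -0.0004
```

Request:
send_rows(
  motion=[
    [[0,0,0],[0.03,-0.03,0],0],
    [[0,0,0],[0.06,-0.06,0],0],
    [[0,0,0],[0.09,-0.09,0],0],
    [[0,0,0],[0.12,-0.12,0],0],
    [[0,0,0],[0.14,-0.14,0],0],
  ],
)

```text
time_s: 23.55
position: [0.2912, -0.298, 0.3881]
tcp_rot: [0.538, 0.843, -0.001, 0.003]
force: [-0.9, -0.3, 0.4]
gripper_width: -0.0
```

```bash
python3 - <<'E'
from h import *
s=r.get_state(); print(s['position'],s['force'])
t=r.read_camera('top'); b=r.read_camera('side'); cv2.imwrite('pics/t10.png',t)
o=np.zeros((560,800,3),np.uint8); o[:340,:460]=cv2.resize(t[185:270,340:455],None,fx=4,fy=4,interpolation=cv2.INTER_CUBIC)
o[:340,460:800]=cv2.resize(b[160:290,270:400],(340,340),interpolation=cv2.INTER_CUBIC)
o[340:560,:293]=cv2.resize(t,(293,220),interpolation=cv2.INTER_AREA); w=r.read_camera('wrist'); o[340:560,300:593]=cv2.resize(w,(293,220))
cv2.imwrite('pics/c10.png',o)
def cen(im,y0,y1,x0,x1):
    g=im[y0:y1,x0:x1].astype(float); wt=np.clip(g[...,2]-np.maximum(g[...,0],g[...,1])-30,0,None); Y,X=np.mgrid[y0:y1,x0:x1]; return (X*wt).sum()/wt.sum(),(Y*wt).sum()/wt.sum()
print(cen(t,238,258,342,360))
E
```

```text
[ 0.2912076  -0.29798427  0.38809425] [-0.87777905 -0.28951818  0.39634596]
(np.float64(350.80750650315866), np.float64(248.0133779264214))
```

View pics/c10.png

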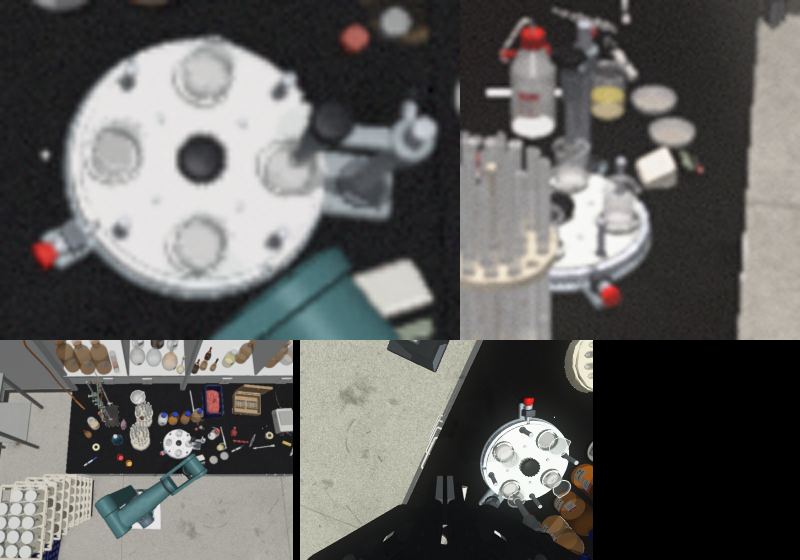

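Final view: the beaker is under the nozzle at crop (288,165), and the knob has moved to (331,121), as it should when lowered. The plunger knob is still drawn in and the arm is clear.

```bash
python3 - <<'E'
from h import *
print(onz('top',(340+331/4,185+121/4),.253)); print(r.sign_off())
E
```

```text
[ 0.54597655 -0.39932138  0.253     ]
the job is handed in; nothing more can be done
None
```

The job is done and handed in at about 24 s of the 72 s allowed. The hand-in gives no verdict.

- **Beaker:** the clear beaker stands upright in the empty nest. I checked this in the wrist view after letting go.
- **Plate:** I pushed it round by post_a with about 5–7 N until it would go no further. The force rose to about 9 N with no more movement, and the plunger's red knob had moved about 6 mm inwards. It was still there at the end, so the plate is locked.
- **Nozzle:** I pressed the knob straight down with about 4 N. It stopped at 9 N, with the tool about 50 mm below where it met the knob.
- **Last checks:** the final top view puts the knob within about 3 mm of where it should be if the nozzle is fully down, with the beaker under the nozzle. The arm is clear of everything, and I saw nothing else moved.

**Weaker points:**
- One reading showed 15 N upward while I lowered the beaker towards the nest; it was gone by the next reading.
- The tool tilted about 2° during the push, and I straightened it before pressing the nozzle.
- The side view showed less plunger movement (about 4 mm, seen at a slant) than the top view.

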